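Hang the cigar carrier from the link on the stand

TASK

Hang the steel link by its upper eye in the dip of the stand's brass hook and let go of it; then pass the cigar carrier's hook through the link's lower loop and pull the carrier down until the red spring gate has snapped shut under the loop's bar and the bar is home in the hook. Prove the catch with a brief steady pull of about 16 N (at least 12, and never at any time over 20 N between carrier and link, the carrier's weight included), then let go. Keep the carrier upright, push none of the other things on the table about, and leave the chain hanging free and still.

Things in the scene. Friction and masses are not known exactly. Their poses are not given: they have to be found in the camera images.
- stand: fixed stand: dark steel base plate (12 mm high, 150 mm in y, from x = 55 to 175 mm), a 20 mm post at x = 110 mm topped by a ball (top at 303 mm), and a brass hook arm that runs from the post to its -x side, with a dip and an upturned free tip. Origin on the table right under the dip, z up, -x roughly towards the robot
- stand_dip (a point): centre of the 10 mm round brass bar at the lowest point of the hook's dip, 273 mm above the table. The bar's centre line is 287 mm high from the post to 30 mm (+x) from here, slopes down to the dip, and up again to the free tip 28 mm to the -x side, 287 mm high
- rest: fixed light-wood block, 50 x 75 x 38 mm (z), with a slot 9.6 mm wide (in its x), 56 mm long (y) and 30 mm deep, open upwards, in which the link stands upright at the start; origin at the centre of its underside
- link: loose first item, about 0.15 kg: flat steel link of 8 mm round bar in its own y-z plane, 52 mm wide, 141 mm high. From below: lower loop, cross bar (centre z = 61 mm), roof-shaped upper eye (opening about 28 mm wide, z = 65 to 101 mm), red grip block. Origin at the underside of the lower bar's middle, z up along the link. At rest in the dip, its origin is about 92 mm below the dip
- link_eye (a point): point in the link's upper eye, 92 mm above its origin; it lies within a few mm of stand_dip when the link hangs there. The hook's bar passes through the eye with its centre anywhere from 22 mm below this point up to it
- link_bar (a point): centre of the 7 mm thick lower bar, at the middle of the link's lower loop, 3.5 mm above the link's origin. The bar runs along y, flat over 16 mm, then rises 10 mm to the sides; the loop's opening is 36 mm wide and reaches from z = 7 to 57 mm above the link's origin
- link_grip (a point): where to take the red block on top of the link (12 mm in x, 14 mm in y, z = 108 to 141 mm) from above, fingers closing along the link's y; 128 mm above its origin
- carrier: loose second item, 0.25 kg: tray (90 mm in x, 130 mm in y, 14 mm high) with four cigars fixed in it (tops at 23 mm), a central mast, a yellow grip block and above it a spring-gated steel hook, open downwards, that enters a loop along +x, then down. Origin at the centre of its underside, z up, -x roughly to the robot. Once hung, its underside is at about 30 mm
- carrier_top (a point): centre of the top of the yellow block, 106 mm above the carrier's origin. Above it the hook, 8 mm round bar in the x-z plane: back leg at x = -12 mm, free front leg at x = +12 mm ending 26 mm above this point, crown's top 58 mm and the bar's home (centre) 47 mm above it: all these heights differ by up to 4 mm either way, as the neck is screwed in differently each time
- carrier_grip (a point): middle of the yellow grip block (26 mm in x, 12 mm in y, z = 60 to 106 mm), 85 mm above the carrier's origin. The hook is right above it: take it from the -x side, fingers tilted 43 to 52 degrees from vertical, closing along its y; 10 mm lower serves as well
- hook_gate (a joint): swing of the red spring gate across the hook's 16 mm wide throat (rad): 0 = shut, level, 18 mm below the bar's home, hinged on the back leg; swings only up into the hook, to 1.35. The link's bar must push it with 5 to 12 N, more than the carrier weighs, the push fading as it passes; it springs shut under the bar 3 to 6 mm before home. Once home the pull rises some 4 N or more a mm of hand travel
- bundle: loose bystander: bundle of seven cigars tied with a yellow band, 127 x 52 x 50 mm, lying on the table; origin at the centre of its underside, x along the cigars. Not to be moved
- glue_jar: loose bystander: closed jar of glue with a white cap, 56 mm across, 65 mm high; origin at the centre of its underside. Not to be moved
- mould: loose bystander: wooden cigar-mould half, 70 x 170 x 29 mm; origin at the centre of its underside. Not to be moved
- gauge: loose bystander: flat brass ring gauge with four holes, 140 x 45 x 6 mm; origin at the centre of its underside. Not to be moved
- weight: loose bystander: brass cylinder weight, 44 mm across, 40 mm high; origin at the centre of its underside. Not to be moved
Mind the look-alikes: they are no part of the job. What is shaped like the link but blue or purple is not meant. What is shaped like the carrier but turquoise is not meant.

How it is judged:
On the way, in this order (a step that is already met when the one before it is completed fails the run):
1. the link hangs by its upper eye in the dip of the stand's hook, let go (distance between link_eye and stand_dip below 0.012 m and contact force between the fingers and link below 0.05 N and angle between link's own z axis and vertical below 0.3 rad), for 0.3 s.
2. the link's lower bar is fully home in the carrier's hook and the gate is shut below it, under a test pull of over 12 N (distance between link_eye and stand_dip below 0.012 m and z of link_bar in the frame of carrier between 0.143 and 0.162 m and x of link_bar in the frame of carrier between -0.008 and 0.008 m and y of link_bar in the frame of carrier between -0.015 and 0.015 m and value of joint hook_gate below 0.15 rad and contact force between carrier and link above 12 N), for 0.2 s.
At the end, for the whole second after the job is handed in: Link hung in the dip (link_eye within 12 mm of stand_dip), its bar home in the carrier's hook (link_bar in carrier's frame: z 143 to 162 mm, x within 8, y within 15), gate shut (under 0.15 rad); both within 0.2 rad of upright, below 0.05 m/s; carrier over 15 mm off the table (distance between link_eye and stand_dip below 0.012 m and z of link_bar in the frame of carrier between 0.143 and 0.162 m and x of link_bar in the frame of carrier between -0.008 and 0.008 m and y of link_bar in the frame of carrier between -0.015 and 0.015 m and value of joint hook_gate below 0.15 rad and angle between each of carrier, link's own z axis and vertical below 0.2 rad and height (world z) of carrier above 0.015 m and linear speed of each of carrier, link below 0.05 m/s); the robot touches nothing.
It fails at once if carrier and link press on one another with more than 20 N (contact force between carrier and link above 20 N).
It fails at once if the carrier is tipped by more than 0.45 rad (angle between carrier's own z axis and vertical above 0.45 rad).
It fails at once if a bystander is moved by more than 25 mm (distance of any of bundle, glue_jar, mould, gauge, weight from where it was at the start of the episode above 0.025 m).
It also fails if it takes over 72 s, if anything falls off the work surface, if the arm or the gripper's body presses on something with over 40 N, if the wrist force passes 120 N, or if a joint passes its speed limit or range.

ROBOT

A 7-joint arm with a two-finger parallel gripper is mounted at the origin on the work surface. World frame = base frame: x ahead of the robot, y to its left, z up, the work surface at z = 0. Lengths are in m, angles in rad, forces in N, time in s.
With the tool pointing down it reaches from about 0.4 to 0.85 m from the base axis. Payload 4.5 kg.
Tool frame: the origin (TCP) lies where the fingers leave the gripper's body, on its centre line; the fingertips stand 64 mm ahead of it and the grasp point (between the pads) lies 45 mm ahead of it; z points along the fingers, y is the line along which they close (so a half turn about z gives the same grasp; the last joint's range is limited). The gripper opens to 88 mm and grips with 3 to 60 N. Pads are 18 mm wide; open, the fingers measure 123 mm over their backs; the gripper's body (75 mm by 187 mm) begins 45 mm behind the grasp point.
Start: joints at [-1.251, 0.689, -0.195, 1.565, 0.157, 0.902, -0.215], TCP at [0.176, 0.6, 0.303] pointing down, gripper open.
Joint ranges: [-3.01, 3.01], [-0.46, 2.08], [-1.47, 1.51], [0.13, 2.56], [-1, 4.14], [0.04, 2.09], [-2.66, 2.66]. Speed limits (rad/s): [2.57, 2.57, 3.14, 3.14, 3.14, 3.14, 3.14].

INTERFACE

Orientations are given as a unit quaternion [x, y, z, w].
In Python, from plant import r gives the robot as it stands.
- The arm moves only by the tool play_rows, never from a script. Its arguments are lists of equal length, an entry for each row: "translation": the shift along the tool's x, y, z in m, a list of three; "delta_rot": the turn, a rotation vector about the tool's x, y, z in degrees, a list of three; "grip": the opening, from -1 (shut) to 1 (fully open). In form: {"translation": [[x, y, z], ...], "delta_rot": [[rx, ry, rz], ...], "grip": [grip, ...]}. A call has 1 to 20 rows; each row shifts and turns the commanded pose from where the row before left it, along the tool's axes as they then stand; what a row does not reach is not made up. A row lasts 1/8 s, in which the tool goes at most 62.5 mm and 10.7 degrees, less where a joint would pass 70% of its speed; a pose out of reach is approached as far as the arm can. A call with a gripper value outside its range is refused whole. The fingers move at their own pace and stop on an object; "squeeze" is the grip in N (left out, the last holds). Time passes only in rows, so rows that do not move let the fingers close. It gives the time, the measured TCP pose, the force, the opening and the grip force at its end, in the units of the state.
- r.get_state(): the state, without advancing time (a new reading comes with each control period).
- r.snapshot(name): name is "side" or "top" or "wrist"; returns the picture (420x560x3 uint8, blue, green, red); there is no depth.
- r.get_calibration(name): a dict with "intrinsics" (3x3 intrinsics, pixels), "k1" (the pictures are not rectified: a ray, as slopes to the right and down, at radius r is drawn at 1 + k1 r^2 times it, then the intrinsics apply), "eye" and "rotation" of the camera in the world. Camera axes: x right, y up, looking along -z (the intrinsics and any distortion apply to the point x, -y, -z); pixel columns grow to the right and rows downward; lengths in m; the calibration is good to about 2 mm. A picture is of the moment at which its call begins: read the wrist's pose just before it. get_calibration takes no time and is no camera call; for the wrist camera it gives the pose at the moment of the call.
- r.finish_job(): hands the job in; it is judged then, once.
Trained networks look in the newest picture that a camera, given by its name, has taken for a name from the list of things; names that differ only in an ending like _2 or _b are one class to them, and where a whole thing is asked for, a point or a joint stands for the part that bears it (a point fixed in the world has none). Each returns a list of dicts, best first, with "confidence" (0 to 1); they miss things now and then, are a little off and sometimes report something else, mostly with a low value. They report only what shows in the picture. A call takes as long as a camera call. They do not tell look-alikes from the thing itself.
- r.look_for(camera, target): "point" ([x, y, z] in m, in world coordinates, good to about 4 mm: the middle of the surface that is visible of it).
- r.silhouettes(camera, target): "pixels" (420x560 bool, what is visible of it).
The state is a dict: "clock": time; "q": joint angles; "qd": joint speeds; "joint_torque": joint torques, N m; "tool_pos": TCP position; "eef_rot": TCP orientation; "contact_force": force on the tool from outside, world axes, zero at the start; "moment": the same for the moment, N m; "opening": opening from 0.0 (shut) to 1.0 (fully open); "finger_force": force on a finger pad.
Only numpy, scipy, OpenCV 4.12 (cv2) and the standard library are available. Lean on these libraries where they do the work, as an engineer would, in place of code of your own. Each camera call takes 0.05 s, during which the arm holds its last target. There are 200 camera calls.

## Working session

There is one attempt and no reset: what is moved stays moved. The work goes in short steps, Python scripts to look and compute and a tool call to move; the robot and the scene stay as the last step left them, time stands still between calls to the robot, and variables do not carry over. Pictures are saved under pics/ and viewed, at most 10 in all, crops included, and the job is handed in when it is done.

Besides the shell and the picture viewer there is one more tool, called after "Emit:" as a command line: name --argument value ..., lists and objects as JSON in quotes. play_rows: Moves the arm, as the interface text tells. Its arguments: {"type":"object","properties":{"translation":{"type":"array","items":{"type":"array","items":{"type":"number"}}},"delta_rot":{"type":"array","items":{"type":"array","items":{"type":"number"}}},"grip":{"type":"array","items":{"type":"number"}},"squeeze":{"type":"number"}},"required":["translation","delta_rot","grip"]}

```bash
mkdir -p pics; ls; cat > h.py <<'E'
import numpy as np, cv2
from plant import r
from scipy.spatial.transform import Rotation as R
def snap(c,n):
    im=np.array(r.snapshot(c)); cv2.imwrite(f'pics/{n}.png',im); return im
def proj(c,P,cal=None):
    cal=cal or r.get_calibration(c); K=np.array(cal['intrinsics']);Rm=np.array(cal['rotation'])
    p=(np.atleast_2d(P)-np.array(cal['eye']))@Rm
    s=np.c_[p[:,0]/-p[:,2],-p[:,1]/-p[:,2]]
    s=s*(1+cal['k1']*(s**2).sum(1,keepdims=True))
    return s*[K[0,0],K[1,1]]+[K[0,2],K[1,2]]
def ray(c,uv,cal=None):
    cal=cal or r.get_calibration(c); K=np.array(cal['intrinsics']);Rm=np.array(cal['rotation'])
    d=(np.atleast_2d(uv)-[K[0,2],K[1,2]])/[K[0,0],K[1,1]]
    s=d.copy()
    for _ in range(20): s=d/(1+cal['k1']*(s**2).sum(1,keepdims=True))
    v=np.c_[s[:,0],-s[:,1],-np.ones(len(s))]@Rm.T
    return np.array(cal['eye']),v/np.linalg.norm(v,axis=1,keepdims=True)
def atz(c,uv,z,cal=None):
    e,v=ray(c,uv,cal); return e+v*((z-e[2])/v[:,2:])
def state():
    s=r.get_state(); print('t',s['clock'],'pos',np.round(s['tool_pos'],4),'q',np.round(s['eef_rot'],4),'F',np.round(s['contact_force'],2),'op',s['opening'],'ff',s['finger_force'],'J',np.round(s['q'],2)); return s
E
python3 - <<'E'
from h import *
state()
for c in['side','top']:
    cal=r.get_calibration(c); print(c,{k:np.round(v,3).tolist() for k,v in cal.items()})
    snap(c,c+'0')
    for t in['stand','rest','link','carrier','bundle','glue_jar','mould','gauge','weight','stand_dip','link_eye','link_grip','carrier_grip','carrier_top']:
        print(t,[(np.round(d['point'],3).tolist(),round(d['confidence'],2)) for d in r.look_for(c,t)])
a=[cv2.imread(f'pics/{c}0.png') for c in['side','top']]
state()
E
```

```text
pics
t 0.0 pos [0.1761 0.5991 0.3019] q [ 1.424e-01  9.898e-01 -9.000e-04 -0.000e+00] F [-0.25  0.52 -0.2 ] op 1.0042246201619462 ff 0.0 J [-1.25  0.69 -0.19  1.57  0.16  0.9  -0.22]
side {'intrinsics': [[459.848, 0.0, 277.124], [0.0, 459.848, 205.982], [0.0, 0.0, 1.0]], 'k1': -0.043, 'eye': [0.312, -0.763, 0.903], 'rotation': [0.399, -0.065, -0.163, 0.9]}
stand [([0.732, -0.034, 0.014], 0.58)]
rest [([0.585, -0.222, 0.032], 0.83)]
link [([0.464, -0.25, 0.072], 0.87), ([0.487, -0.159, 0.1], 0.55), ([0.588, -0.209, 0.096], 0.54)]
carrier [([0.357, 0.283, 0.02], 0.86), ([0.71, -0.311, 0.029], 0.66), ([0.569, 0.218, 0.023], 0.56)]
bundle [([0.448, -0.018, 0.047], 0.69)]
glue_jar [([0.72, 0.249, 0.036], 0.72), ([0.737, -0.033, 0.014], 0.61)]
mould [([0.71, -0.313, 0.026], 0.83), ([0.582, -0.22, 0.036], 0.72)]
gauge [([0.502, -0.389, 0.01], 0.65), ([0.712, -0.31, 0.026], 0.46)]
weight [([0.501, 0.388, 0.034], 0.57), ([0.71, -0.314, 0.026], 0.33)]
stand_dip [([0.735, -0.032, 0.015], 0.9), ([0.71, -0.309, 0.026], 0.51)]
link_eye [([0.467, -0.256, 0.068], 0.88), ([0.719, 0.252, 0.036], 0.72)
[... 798 characters left out ...]
99, 0.1], 0.51)]
glue_jar [([0.717, 0.266, 0.067], 0.73)]
mould [([0.716, -0.297, 0.03], 0.67)]
gauge [([0.488, -0.412, 0.004], 0.71)]
weight [([0.509, 0.397, 0.042], 0.75)]
stand_dip [([0.734, -0.03, 0.01], 0.91)]
link_eye [([0.473, -0.251, 0.065], 0.73)]
link_grip [([0.731, -0.028, 0.01], 0.68), ([0.587, -0.2, 0.099], 0.57), ([0.488, -0.144, 0.106], 0.52), ([0.471, -0.25, 0.067], 0.46)]
carrier_grip [([0.363, 0.288, 0.018], 0.7), ([0.569, 0.222, 0.02], 0.64)]
carrier_top [([0.567, 0.218, 0.025], 0.57), ([0.733, -0.027, 0.011], 0.28)]
t 1.5 pos [0.1762 0.5997 0.3027] q [0.1424 0.9898 0.     0.    ] F [0.46 0.17 0.5 ] op 0.9997928715684268 ff 0.0 J [-1.25  0.69 -0.19  1.57  0.16  0.9  -0.22]
```

```bash
sed -i "s/Rm=np.array(cal\['rotation'\])/Rm=R.from_quat(cal['rotation']).as_matrix()/" h.py; grep -c from_quat h.py
```

```text
2
```

View pics/side0.png

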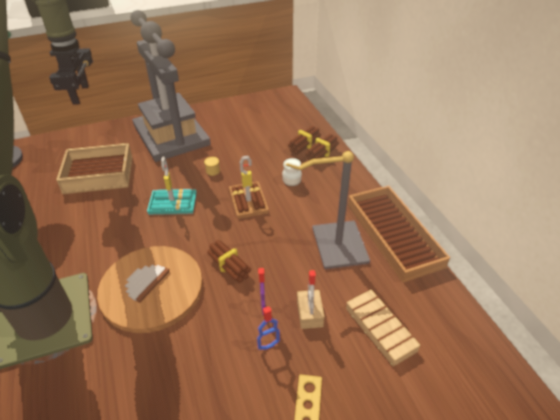

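View pics/top0.png

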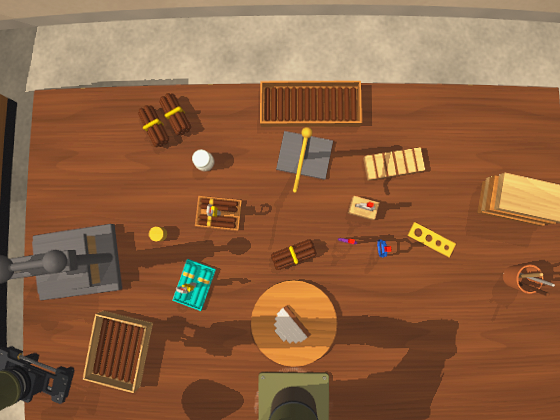

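```bash
cat > fit.py <<'E'
from h import *
from scipy.optimize import minimize
S=4
def box(x0,x1,y0,y1,z0,z1): return np.array([[x,y,z] for x in(x0,x1) for y in(y0,y1) for z in(z0,z1)])/1e3
def seg(a,b,rad):
    a=np.array(a,float);b=np.array(b,float);o=np.array([[i,j,k] for i in(-1,1) for j in(-1,1) for k in(-1,1)])*rad*.75
    return np.r_[a+o,b+o]/1e3
M={'stand':[box(55,175,-75,75,0,12),box(100,120,-10,10,0,290),seg((110,0,287),(30,0,287),5),seg((30,0,287),(8,0,274),5),seg((8,0,274),(-8,0,274),5),seg((-8,0,274),(-28,0,287),5),seg((110,0,291),(110,0,291),13)],
'rest':[box(-25,25,-37.5,37.5,0,38)],
'carrier':[box(-45,45,-65,65,0,14),box(-35,35,-60,60,0,23),box(-13,13,-6,6,60,106),box(-4,4,-4,4,20,60),seg((-12,0,106),(-12,0,155),4),seg((-12,0,155),(0,0,164),4),seg((0,0,160),(12,0,153),4),seg((12,0,153),(12,0,132),4)],
'link':[seg((0,-8,3.5),(0,8,3.5),4),seg((0,-8,3.5),(0,-22,14),4),seg((0,8,3.5),(0,22,14),4),seg((0,-22,14),(0,-22,61),4),seg((0,22,14),(0,22,61),4),seg((0,-22,61),(0,22,61),4),seg((0,-18,61),(0,-18,85),4),seg((0,18,61),(0,18,85),4),seg((0,-18,85),(0,0,105),4),seg((0,18,85),(0,0,105),4),box(-6,6,-7,7,108,141)]}
def render(name,p,cal,z=0):
    im=np.zeros((420*S,560*S),np.uint8)
    for b in M[name]:
        w=R.from_euler('z',p[2]).apply(b)+[p[0],p[1],z]
        uv=(proj('',w,cal)+.5)*S
        cv2.fillConvexPoly(im,cv2.convexHull(uv.astype(np.float32)).astype(np.int32),255)
    return cv2.resize(im,(560,420),interpolation=cv2.INTER_AREA)/255.
def fit(name,masks,p0,z=0):
    def c(q):
        p=[q[0]/100,q[1]/100,q[2]/5]
        return sum(np.abs(render(name,p,cal,z)-m).sum()/m.sum() for cal,m in masks)
    q0=np.array([p0[0]*100,p0[1]*100,p0[2]*5])
    s=minimize(c,q0,method='Nelder-Mead',options=dict(initial_simplex=np.r_[[q0],q0+np.diag([1.,1,.7])],xatol=.01,fatol=1e-4))
    return s.x/[100,100,5],s.fun
def getm(c,t,near):
    cal=r.get_calibration(c); L=r.silhouettes(c,t); best=None
    for d in L:
        m=np.array(d['pixels']); ys,xs=np.nonzero(m)
        e=np.hypot(*(np.array([xs.mean(),ys.mean()])-proj('',[near],cal)[0]))
        if best is None or e<best[0]: best=(e,m.astype(float),d['confidence'])
    return (cal,best) if best else None
E
cat > a.py <<'E'
from fit import *
for t,near,p0 in [('stand',(.74,-.03,.05),(.64,-.03,-.2)),('rest',(.58,-.21,.02),(.58,-.21,-.1)),('carrier',(.57,.22,.02),(.57,.22,-.1)),('link',(.585,-.205,.095),(.585,-.205,-.1))]:
    ms=[]
    for c in('side','top'):
        g=getm(c,t,near)
        if g and g[1][0]<40: ms.append((c,(g[0],g[1][1])));print(t,c,g[1][0],g[1][2],g[1][1].sum())
    for sub in ([ms,ms[:1],ms[1:]] if len(ms)>1 else [ms]):
        if sub: print(' ',[m[0] for m in sub],*fit(t,[m[1] for m in sub],p0,.008 if t=='link' else 0))
for c in('side','top'):
  cal=r.get_calibration(c); e=dict(side=0,top=1)
E
python3 a.py
```

```text
stand side 7.7505441482718895 0.72 2849.0
stand top 2.3946751731771525 0.64 2128.0
  ['side', 'top'] [ 0.6327167  -0.00850323 -0.19955215] 0.21024775680348434
  ['side'] [ 0.63417896 -0.00764836 -0.21927133] 0.1280724574842222
  ['top'] [ 0.63083334 -0.00695364 -0.20213555] 0.05722947073566269
rest side 1.6519305670870683 0.68 651.0
rest top 4.708799898590657 0.9 357.0
  ['side', 'top'] [ 0.58578295 -0.20147259 -0.29528536] 0.8201039302501518
  ['side'] [ 0.58690963 -0.20264653 -0.33643129] 0.3247733502002952
  ['top'] [ 0.58511471 -0.20096521 -0.27767904] 0.44526830339979123
carrier side 2.1117791915992474 0.95 1249.0
carrier top 1.7634438962745322 0.73 1377.0
  ['side', 'top'] [ 0.57187748  0.22660968 -0.10696959] 0.13954171695965284
  ['side'] [ 0.57258329  0.2254585  -0.09141111] 0.07695568219281308
  ['top'] [ 0.57052578  0.22740505 -0.09597846] 0.03914733649451066
link side 1.8532199177992572 0.78 279.0
link top 2.673280076557558 0.63 143.0
  ['side', 'top'] [ 0.58654265 -0.20224758 -0.26531202] 0.31526278205595093
  ['side'] [ 0.58732563 -0.20216165 -0.28301029] 0.12560264249068803
  ['top'] [ 0.58514558 -0.20171078 -0.26849117] 0.10500479912244619
```

Emit:
play_rows --translation '[[-0.031,-0.0327,0],[-0.031,-0.0327,0],[-0.031,-0.0327,0],[-0.031,-0.0327,0],[-0.031,-0.0327,0],[-0.031,-0.0327,0],[-0.031,-0.0327,0],[-0.031,-0.0327,0],[-0.031,-0.0327,0],[-0.031,-0.0327,0],[-0.031,-0.0327,0],[-0.031,-0.0327,0],[-0.031,-0.0327,0],[-0.031,-0.0327,0],[-0.031,-0.0327,0],[-0.031,-0.0327,0],[-0.031,-0.0327,0],[-0.031,-0.0327,0],[-0.031,-0.0327,0],[-0.031,-0.0327,0]]' --delta_rot '[[0,0,0],[0,0,0],[0,0,0],[0,0,0],[0,0,0],[0,0,0],[0,0,0],[0,0,0],[0,0,0],[0,0,0],[0,0,0],[0,0,0],[0,0,0],[0,0,0],[0,0,0],[0,0,0],[0,0,0],[0,0,0],[0,0,0],[0,0,0]]' --grip '[0.2,0.2,0.2,0.2,0.2,0.2,0.2,0.2,0.2,0.2,0.2,0.2,0.2,0.2,0.2,0.2,0.2,0.2,0.2,0.2]'

```text
clock: 4.4
tool_pos: [0.5873, -0.204, 0.3028]
eef_rot: [0.142, 0.99, 0.0, 0.0]
contact_force: [0.9, 0.4, -0.2]
opening: 0.601
finger_force: 0.0
```

```bash
cat > b.py <<'E'
from fit import *
s=state(); cal=r.get_calibration('wrist'); print(cal)
im=snap('wrist','w1')
print(proj('',[(.586,-.202,.149),(.586,-.202,.0),(.6325,-.008,.273)],cal))
for d in r.look_for('wrist','link_grip'): print(d)
g=getm('wrist','link',(.586,-.202,.1))
if g:
    print(g[1][0],g[1][2],g[1][1].sum()); print(fit('link',[(cal,g[1][1])],(.586,-.202,-.27),.008))
g=getm('wrist','rest',(.586,-.202,.03))
if g:
    print(g[1][0],g[1][2],g[1][1].sum()); print(fit('rest',[(cal,g[1][1])],(.586,-.202,-.27)))
E
python3 b.py
```

```text
t 4.4 pos [ 0.5873 -0.204   0.3028] q [1.425e-01 9.898e-01 1.000e-04 1.000e-04] F [ 0.93  0.4  -0.2 ] op 0.600521216202997 ff 0.0 J [ 0.42  0.69 -0.29  1.57  0.23  0.91  1.34]
{'intrinsics': array([[296.02193122,   0.        , 278.8518039 ],
       [  0.        , 296.02193122, 208.52405215],
       [  0.        ,   0.        ,   1.        ]]), 'k1': -0.01201138615617164, 'eye': array([ 0.50912865, -0.18028969,  0.38401778]), 'rotation': array([-0.1284252 , -0.09682149,  0.59167194,  0.78997271])}
[[279.49371021 209.87058193]
 [279.14740664 173.43753646]
 [728.37249826 278.31450269]]
{'point': [0.5801, -0.2039, 0.099], 'confidence': 0.97}
{'point': [0.4897, -0.1534, 0.0987], 'confidence': 0.94}
{'point': [0.4685, -0.252, 0.0919], 'confidence': 0.93}
{'point': [0.7304, -0.0283, 0.0106], 'confidence': 0.62}
{'point': [0.4647, -0.0321, 0.0445], 'confidence': 0.46}
6.348334903641423 0.8 1104.0
(array([ 0.58639601, -0.20276499, -0.27865809]), np.float64(0.22020105143506677))
6.198054232925377 0.56 2052.0
(array([ 0.58591722, -0.20264944, -0.27111072]), np.float64(0.40992623170125747))
```

View pics/w1.png

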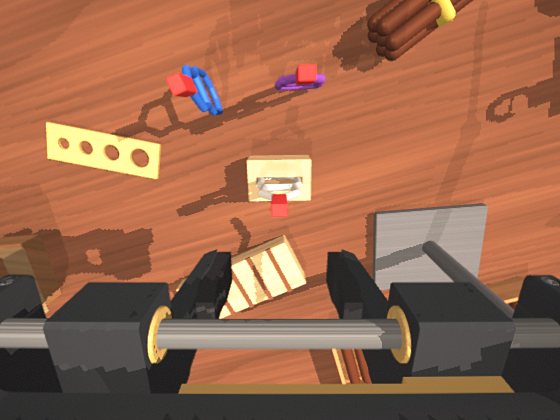

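Emit:
play_rows --translation '[[0.0014,0.001,0.016],[0,0,0.016],[0,0,0.016],[0,0,0.016],[0,0,0.016],[0,0,0.016],[0,0,0.016],[0,0,0.01],[0,0,0],[0,0,0],[0,0,0],[0,0,0],[0,0,0],[0,0,0]]' --delta_rot '[[0,0,-0.6],[0,0,0],[0,0,0],[0,0,0],[0,0,0],[0,0,0],[0,0,0],[0,0,0],[0,0,0],[0,0,0],[0,0,0],[0,0,0],[0,0,0],[0,0,0]]' --grip '[0.2,0.2,0.2,0.2,0.2,0.2,0.2,0.2,0.2,-1,-1,-1,-1,-1]' --squeeze 30

```text
clock: 6.35
tool_pos: [0.5857, -0.2011, 0.1809]
eef_rot: [0.137, 0.991, 0.0, 0.0]
contact_force: [-0.3, 0.1, 0.1]
opening: 0.154
finger_force: 29.9
```

Emit:
play_rows --translation '[[0,0,-0.01],[0,0,-0.02],[0,0,-0.025],[0,0,-0.03],[0,0,-0.03],[0,0,-0.03],[0,0,-0.03],[0,0,-0.025],[0.0067,0.0194,0],[0.0067,0.0194,0],[0.0067,0.0194,0],[0.0067,0.0194,0],[0.0067,0.0194,0],[0.0067,0.0194,0],[0.0067,0.0194,0],[0.0067,0.0194,0],[0.0067,0.0194,0],[0.0067,0.0194,0],[0,0,0],[0,0,0]]' --delta_rot '[[0,0,0],[0,0,0],[0,0,0],[0,0,0],[0,0,0],[0,0,0],[0,0,0],[0,0,0],[0,0,0],[0,0,0],[0,0,0],[0,0,0],[0,0,0],[0,0,0],[0,0,0],[0,0,0],[0,0,0],[0,0,0],[0,0,-4],[0,0,0]]' --grip '[-1,-1,-1,-1,-1,-1,-1,-1,-1,-1,-1,-1,-1,-1,-1,-1,-1,-1,-1,-1]'

```text
clock: 8.85
tool_pos: [0.5739, 0.0044, 0.3807]
eef_rot: [0.103, 0.995, 0.0, -0.0]
contact_force: [0.0, -0.2, -1.3]
opening: 0.152
finger_force: 29.9
```

```bash
cat > c.py <<'E'
from fit import *
s=state(); p=s['tool_pos']
a=[]
for c in('side','top'):
    cal=r.get_calibration(c); im=snap(c,'c_'+c); g=getm(c,'link',(p[0],p[1],p[2]-.1))
    print(c,g and g[1][0])
    if g and g[1][0]<30:print(fit('link',[(cal,g[1][1])],(p[0],p[1],-.2),p[2]-.173))
    u,v=proj('',[(.615,-.005,.28)],cal)[0].astype(int)
    k=im[v-70:v+70,u-60:u+60]
    a.append(cv2.resize(k,None,fx=3,fy=3,interpolation=cv2.INTER_CUBIC))
cv2.imwrite('pics/c.png',np.hstack(a))
E
python3 c.py
```

```text
t 8.85 pos [0.5739 0.0044 0.3807] q [ 0.1026  0.9947  0.     -0.    ] F [ 0.04 -0.18 -1.32] op 0.15199008391788946 ff 29.904421475948766 J [ 0.12  0.54 -0.34  1.62  0.2   1.02  1.08]
side 7.61280433311913
(array([ 0.57748997,  0.00821533, -0.25548931]), np.float64(0.9268564199873497))
top 68.87500137626282
```

View pics/c.png

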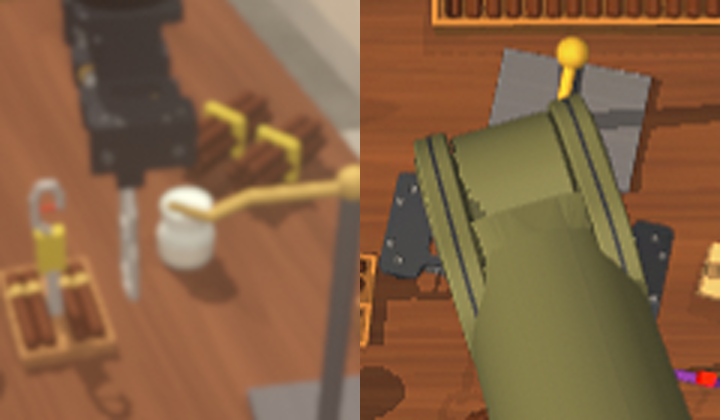

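Emit:
play_rows --translation '[[-0.008,0,0],[-0.008,0,0],[-0.008,0,0],[-0.008,0,0],[-0.007,0,0.0035],[-0.007,0,0.0035],[-0.007,0,0.0035],[-0.007,0,0.0035],[0,0,0]]' --delta_rot '[[0,0,0],[0,0,0],[0,0,0],[0,0,0],[0,0,0],[0,0,0],[0,0,0],[0,0,0],[0,0,0]]' --grip '[-1,-1,-1,-1,-1,-1,-1,-1,-1]'

```text
clock: 10.18
tool_pos: [0.6329, -0.0088, 0.3661]
eef_rot: [0.103, 0.995, -0.0, -0.0]
contact_force: [0.1, 0.6, -1.0]
opening: 0.157
finger_force: 29.9
```

```bash
cat > d.py <<'E'
from fit import *
s=state(); p=s['tool_pos']
cal=r.get_calibration('side'); im=snap('side','d_side')
T=R.from_euler('z',-.205).apply(np.array([[-28,0,287],[0,0,273],[30,0,287],[110,0,290]])/1e3)+[.6325,-.008,0]
L=R.from_euler('z',-.205).apply(np.array([[0,0,92],[0,0,70],[0,0,3.5],[0,0,57]])/1e3)+[p[0],p[1],p[2]-.173]
u,v=proj('',[(.6325,-.008,.25)],cal)[0].astype(int)
k=cv2.resize(im[v-60:v+60,u-70:u+70],None,fx=5,fy=5,interpolation=cv2.INTER_CUBIC)
for P,c in((T,(0,255,0)),(L,(255,0,255))):
    for q in proj('',P,cal): cv2.circle(k,tuple(int(x) for x in ((q-[u-70,v-60]+.5)*5)),3,c,-1)
cv2.imwrite('pics/d.png',k)
E
python3 d.py
```

```text
t 10.175 pos [ 0.6329 -0.0088  0.3661] q [ 1.027e-01  9.947e-01 -0.000e+00 -3.000e-04] F [ 0.12  0.59 -0.98] op 0.15653857356300824 ff 29.90468063042499 J [ 0.12  0.65 -0.33  1.45  0.22  1.08  1.11]
```

View pics/d.png

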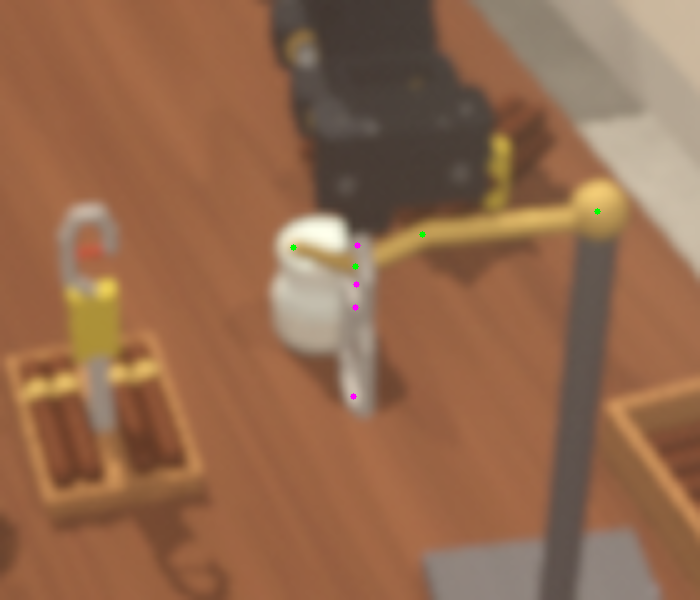

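Emit:
play_rows --translation '[[0,0,0.004],[0,0,0.004],[0,0,0.003],[0,0,0.001],[0,0,0]]' --delta_rot '[[0,0,0],[0,0,0],[0,0,0],[0,0,0],[0,0,0]]' --grip '[-1,-1,-1,-1,-1]'

```text
clock: 10.85
tool_pos: [0.6326, -0.0086, 0.3546]
eef_rot: [0.103, 0.995, 0.0, -0.0]
contact_force: [-0.3, 0.6, -0.7]
opening: 0.154
finger_force: 29.9
```

Emit:
play_rows --translation '[[0,0,0.001],[0,0,0.0005],[0,0,0],[0,0,0]]' --delta_rot '[[0,0,0],[0,0,0],[0,0,0],[0,0,0]]' --grip '[-1,-1,-1,-1]'

```text
clock: 11.35
tool_pos: [0.6326, -0.0086, 0.3533]
eef_rot: [0.103, 0.995, -0.0, 0.0]
contact_force: [-0.4, -0.6, -0.3]
opening: 0.158
finger_force: 29.9
```

Emit:
play_rows --translation '[[0,0,0],[0,0,0],[0,0,0],[0,0,-0.01],[0,0,-0.02],[0,0,-0.03],[0,0,-0.03],[0,0,0]]' --delta_rot '[[0,0,0],[0,0,0],[0,0,0],[0,0,0],[0,0,0],[0,0,0],[0,0,0],[0,0,0]]' --grip '[-0.3,-0.3,-0.3,-0.3,-0.3,-0.3,-0.3,-0.3]'

```text
clock: 12.35
tool_pos: [0.6336, -0.0083, 0.4464]
eef_rot: [0.103, 0.995, 0.001, 0.003]
contact_force: [0.0, 0.0, -0.9]
opening: 0.346
finger_force: 0.0
```

```bash
cat > e.py <<'E'
from fit import *
s=state()
for c in ('side',):
    snap(c,'e_'+c)
    g=getm(c,'link',(.632,-.008,.26)); print(g[1][0],g[1][1].sum(),fit('link',[(g[0],g[1][1])],(.632,-.008,-.2),.181))
    g=getm(c,'carrier',(.572,.2265,.05)); print(g[1][0],fit('carrier',[(g[0],g[1][1])],(.572,.2265,-.1)))
E
python3 e.py
```

```text
t 12.35 pos [ 0.6336 -0.0083  0.4464] q [1.027e-01 9.947e-01 7.000e-04 3.100e-03] F [ 0.01  0.01 -0.91] op 0.3462460882302205 ff 0.0 J [ 0.12  0.58 -0.33  1.32  0.19  1.26  1.14]
2.195102914332452 295.0 (array([ 0.63442426, -0.01031628, -0.23953769]), np.float64(0.23884346959122635))
7.303288389437213 (array([ 0.57277407,  0.22389968, -0.08560524]), np.float64(0.1089516905846435))
```

Emit:
play_rows --translation '[[0.0237,0.0258,0],[0.0237,0.0258,0],[0.0237,0.0258,0],[0.0237,0.0258,0],[0.0237,0.0258,0],[0.0237,0.0258,0],[0.0237,0.0258,0],[0.0237,0.0258,0],[0,0,0.036],[0,0,0.036],[0,0,0.037],[0,0,0.037],[0,0,0],[0,0,0],[0,0,0],[0,0,0],[0,0,0],[0,0,0],[0,0,0]]' --delta_rot '[[0,0,-3.3],[0,0,-3],[0,0,0],[0,0,0],[0,0,0],[0,0,0],[0,0,0],[0,0,0],[0,0,0],[0,0,0],[0,0,0],[0,0,0],[0,-8,0],[0,-8,0],[0,-8,0],[0,-8,0],[0,-8,0],[0,-10,0],[0,0,0]]' --grip '[0.2,0.2,0.2,0.2,0.2,0.2,0.2,0.2,0.2,0.2,0.2,0.2,0.2,0.2,0.2,0.2,0.2,0.2,0.2]'

```text
clock: 14.88
tool_pos: [0.4728, 0.2011, 0.2935]
eef_rot: [0.054, 0.959, -0.048, 0.274]
contact_force: [-0.3, 0.7, 0.1]
opening: 0.598
finger_force: 0.0
```

```bash
cat > f.py <<'E'
from fit import *
s=state(); print(R.from_quat(s['eef_rot']).as_matrix().round(3).tolist())
cal=r.get_calibration('wrist'); snap('wrist','f')
g=getm('wrist','carrier',(.5715,.226,.05))
if g: print(g[1][0],g[1][1].sum(),fit('carrier',[(cal,g[1][1])],(.5715,.226,-.095)))
a=[]
for c in('side','top'):
    r.snapshot(c); g2=getm(c,'carrier',(.36,.285,.03))
    if g2 and g2[1][0]<30:a.append((g2[0],g2[1][1]))
print('turq',fit('carrier',a,(.36,.285,-.3)))
E
python3 f.py
```

```text
t 14.875 pos [0.4728 0.2011 0.2935] q [ 0.0536  0.9589 -0.0478  0.2744] F [-0.3   0.73  0.1 ] op 0.5982417251310226 ff 0.0 J [-0.91  0.54  0.3   2.26  1.57  0.28 -0.74]
[[-0.844, 0.129, 0.521], [0.076, 0.99, -0.121], [-0.531, -0.062, -0.845]]
18.66861333170361 8963.0 (array([ 0.57126205,  0.22457432, -0.10426578]), np.float64(0.0224465285388952))
turq (array([ 0.35556968,  0.3014334 , -0.67476096]), np.float64(7.0088198603302985))
```

View pics/f.png

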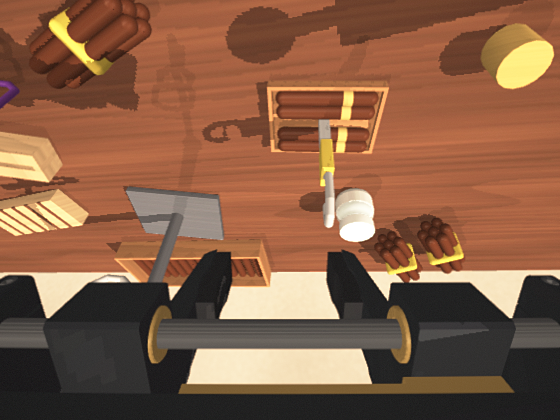

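```bash
cat > plan.py <<'E'
from h import *
def Rt(yaw,tilt):
    t=np.radians(tilt); z=np.array([np.sin(t),0,-np.cos(t)]); y=np.array([0,1.,0]); x=np.cross(y,z)
    return R.from_euler('z',yaw)*R.from_matrix(np.c_[x,y,z])
def rows(p,q,P,Q,n):
    d=(q.inv()*Q).as_rotvec(degrees=True)/n; out=[]
    for i in range(n):
        qi=q*R.from_rotvec(d*i,degrees=True); out.append(qi.inv().apply((np.array(P)-p)/n))
    print('T',np.round(out,4).tolist(),'\nrot',np.round(d,2).tolist())
def grasp(c,yaw,g,tilt,back=(0,0,0)):
    """c carrier pos, g grasp pt in carrier frame (m), back extra carrier-frame offset"""
    Q=Rt(yaw,tilt); return np.array(c)+R.from_euler('z',yaw).apply(np.array(g)+back)-.045*Q.apply([0,0,1]),Q
E
python3 - <<'E'
from plan import *
s=state();p=s['tool_pos'];q=R.from_quat(s['eef_rot'])
P,Q=grasp((.5713,.2246,0),-.104,(-.009,0,.078),50,(-.04,0,.10)); print(P)
rows(p,q,P,Q,10)
E
```

```text
t 15.175 pos [0.4745 0.201  0.295 ] q [ 0.0557  0.9584 -0.0464  0.2759] F [-0.39  0.02  0.29] op 0.6007740483029652 ff 0.0 J [-0.91  0.54  0.3   2.25  1.57  0.28 -0.74]
[0.48827901 0.23326545 0.20692544]
T [[0.0038, 0.0039, 0.0078], [0.0041, 0.0038, 0.0077], [0.0043, 0.0038, 0.0076], [0.0045, 0.0037, 0.0074], [0.0048, 0.0037, 0.0073], [0.005, 0.0036, 0.0072], [0.0052, 0.0036, 0.0071], [0.0054, 0.0035, 0.0069], [0.0057, 0.0035, 0.0068], [0.0059, 0.0034, 0.0066]] 
rot [-0.36, -1.77, 0.09]
```

Emit:
play_rows --translation '[[0.0038,0.0039,0.0078],[0.0041,0.0038,0.0077],[0.0043,0.0038,0.0076],[0.0045,0.0037,0.0074],[0.0048,0.0037,0.0073],[0.005,0.0036,0.0072],[0.0052,0.0036,0.0071],[0.0054,0.0035,0.0069],[0.0057,0.0035,0.0068],[0.0059,0.0034,0.0066],[0,0,0]]' --delta_rot '[[-0.36,-1.77,0.1],[-0.36,-1.77,0.1],[-0.36,-1.77,0.1],[-0.36,-1.77,0.1],[-0.36,-1.77,0.1],[-0.36,-1.77,0.1],[-0.36,-1.77,0.1],[-0.36,-1.77,0.1],[-0.36,-1.77,0.1],[-0.36,-1.77,0.1],[0,0,0]]' --grip '[0.2,0.2,0.2,0.2,0.2,0.2,0.2,0.2,0.2,0.2,0.2]'

```text
clock: 16.55
tool_pos: [0.488, 0.2334, 0.2057]
eef_rot: [0.047, 0.905, -0.023, 0.421]
contact_force: [0.2, 0.1, 0.3]
opening: 0.599
finger_force: 0.0
```

```bash
cat > g.py <<'E'
from plan import *
from fit import fit,getm
s=state();p=s['tool_pos'];q=R.from_quat(s['eef_rot'])
cal=r.get_calibration('wrist'); r.snapshot('wrist')
g=getm('wrist','carrier',(.5715,.226,.05)); print(g[1][0],fit('carrier',[(cal,g[1][1])],(.5713,.2246,-.104)))
P,Q=grasp((.5713,.2246,0),-.104,(-.009,0,.078),50,(-.04,0,.10)); print('pre err',np.array(P)-p,(q.inv()*Q).as_rotvec(degrees=True))
P,Q=grasp((.5713,.2246,0),-.104,(-.009,0,.078),50); rows(p,q,P,Q,10)
E
python3 g.py
```

```text
t 16.55 pos [0.488  0.2334 0.2057] q [ 0.0469  0.9054 -0.0229  0.4214] F [0.21 0.09 0.34] op 0.5987193288668872 ff 0.0 J [-0.8   0.85 -0.06  2.41  2.24  0.98 -1.65]
36.36331698243146 (array([ 0.57139419,  0.22471082, -0.09746104]), np.float64(0.04172127690157904))
pre err [ 3.17834417e-04 -9.23944402e-05  1.17616709e-03] [-0.08714815 -0.07209048  0.07142656]
T [[0.005, 0.0, 0.0094], [0.005, 0.0, 0.0094], [0.005, 0.0, 0.0094], [0.005, 0.0, 0.0094], [0.005, 0.0, 0.0094], [0.005, 0.0, 0.0094], [0.005, 0.0, 0.0094], [0.005, 0.0, 0.0094], [0.005, -0.0, 0.0094], [0.005, -0.0, 0.0094]] 
rot [-0.01, -0.01, 0.01]
```

Emit:
play_rows --translation '[[0.005,0,0.0094],[0.005,0,0.0094],[0.005,0,0.0094],[0.005,0,0.0094],[0.005,0,0.0094],[0.005,0,0.0094],[0.005,0,0.0094],[0.005,0,0.0094],[0.005,0,0.0094],[0.005,0,0.0094],[0,0,0]]' --delta_rot '[[0,0,0],[0,0,0],[0,0,0],[0,0,0],[0,0,0],[0,0,0],[0,0,0],[0,0,0],[0,0,0],[0,0,0],[0,0,0]]' --grip '[0.2,0.2,0.2,0.2,0.2,0.2,0.2,0.2,0.2,0.2,0.2]'

```text
clock: 18.02
tool_pos: [0.5278, 0.229, 0.1071]
eef_rot: [0.047, 0.905, -0.022, 0.422]
contact_force: [-0.2, -0.8, -0.1]
opening: 0.6
finger_force: 0.0
```

```bash
python3 - <<'E'
from plan import *
s=state();p=s['tool_pos'];q=R.from_quat(s['eef_rot'])
P,Q=grasp((.5713,.2246,0),-.102,(-.009,0,.078),50); print('err',q.inv().apply(np.array(P)-p),(q.inv()*Q).as_rotvec(degrees=True))
im=snap('side','h'); cal=r.get_calibration('side');u,v=proj('',[(.55,.22,.1)],cal)[0].astype(int)
cv2.imwrite('pics/h2.png',cv2.resize(im[v-60:v+50,u-80:u+60],None,fx=5,fy=5,interpolation=cv2.INTER_CUBIC))
E
```

```text
t 18.025 pos [0.5278 0.229  0.1071] q [ 0.0472  0.9051 -0.0225  0.4219] F [-0.24 -0.79 -0.14] op 0.5996526209402863 ff 0.0 J [-0.72  1.08 -0.07  2.31  2.37  1.09 -1.74]
err [-1.44349298e-05  6.49384275e-05  3.15923805e-04] [-0.14500457 -0.01291591 -0.05280891]
```

View pics/h2.png

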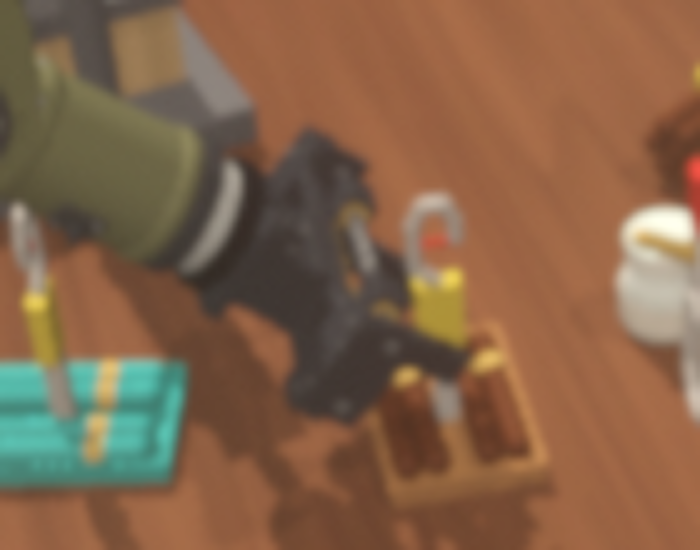

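Emit:
play_rows --translation '[[0,0,0],[0,0,0],[0,0,0],[0,0,0],[0,0,0],[-0.005,0,-0.0042],[-0.01,0,-0.0084],[-0.01,0,-0.0084],[-0.01,0,-0.0084],[-0.01,0,-0.0084],[-0.005,0,-0.0042],[0,0,0]]' --delta_rot '[[0,0,0],[0,0,0],[0,0,0],[0,0,0],[0,0,0],[0,0,0],[0,0,0],[0,0,0],[0,0,0],[0,0,0],[0,0,0],[0,0,0]]' --grip '[-1,-1,-1,-1,-1,-1,-1,-1,-1,-1,-1,-1]' --squeeze 45

```text
clock: 19.58
tool_pos: [0.5277, 0.2294, 0.1739]
eef_rot: [0.047, 0.905, -0.022, 0.422]
contact_force: [0.1, 0.3, -2.8]
opening: 0.132
finger_force: 45.0
```

```bash
cat > k.py <<'E'
from plan import *
s=state();p=np.array(s['tool_pos']);q=R.from_quat(s['eef_rot'])
Q0=Rt(-.102,50); rot=(q*Q0.inv()).as_rotvec(degrees=True); print('carrier rot dev (world,deg)',rot)
# carrier origin assuming rigid grasp
off=Q0.inv().apply(np.array([.5713,.2246,0])-grasp((.5713,.2246,0),-.102,(-.009,0,.078),50)[0])
c=p+q.apply(off); print('carrier',c)
dip=np.array([.6325,-.0085]); yaw=-.205; ax=R.from_euler('z',yaw)
for xo,z in((-.07,.065),):
    C=np.r_[dip,z]+ax.apply([xo,0,0]); Q=Rt(yaw,50); P=C-Q.apply(off); print('target',C,P); rows(p,q,P,Q,16)
E
python3 k.py
```

```text
t 19.575 pos [0.5277 0.2294 0.1739] q [ 0.0472  0.9049 -0.0219  0.4224] F [ 0.12  0.33 -2.82] op 0.13241811300679726 ff 44.994092080160044 J [-0.73  0.93 -0.05  2.33  2.32  0.98 -1.65]
carrier rot dev (world,deg) [ 0.01371701 -0.04879231 -0.12188951]
carrier [0.57103695 0.22488046 0.06696477]
target [0.56396573 0.0057497  0.065     ] [0.52140399 0.01459917 0.17192544]
T [[-0.0006, -0.0134, 0.0008], [-0.0006, -0.0134, 0.0009], [-0.0007, -0.0134, 0.001], [-0.0007, -0.0134, 0.001], [-0.0008, -0.0134, 0.0011], [-0.0008, -0.0134, 0.0012], [-0.0009, -0.0133, 0.0012], [-0.0009, -0.0133, 0.0013], [-0.001, -0.0133, 0.0014], [-0.001, -0.0133, 0.0014], [-0.0011, -0.0133, 0.0015], [-0.0011, -0.0133, 0.0016], [-0.0012, -0.0133, 0.0016], [-0.0013, -0.0133, 0.0017], [-0.0013, -0.0133, 0.0017], [-0.0014, -0.0132, 0.0018]] 
rot [0.28, 0.0, 0.23]
```

Emit:
play_rows --translation '[[-0.0006,-0.0134,0.0008],[-0.0006,-0.0134,0.0009],[-0.0007,-0.0134,0.001],[-0.0007,-0.0134,0.001],[-0.0008,-0.0134,0.0011],[-0.0008,-0.0134,0.0012],[-0.0009,-0.0133,0.0012],[-0.0009,-0.0133,0.0013],[-0.001,-0.0133,0.0014],[-0.001,-0.0133,0.0014],[-0.0011,-0.0133,0.0015],[-0.0011,-0.0133,0.0016],[-0.0012,-0.0133,0.0016],[-0.0013,-0.0133,0.0017],[-0.0013,-0.0133,0.0017],[-0.0014,-0.0132,0.0018],[0,0,0],[0,0,0]]' --delta_rot '[[0.28,0,0.23],[0.28,0,0.23],[0.28,0,0.23],[0.28,0,0.23],[0.28,0,0.23],[0.28,0,0.23],[0.28,0,0.23],[0.28,0,0.23],[0.28,0,0.23],[0.28,0,0.23],[0.28,0,0.23],[0.28,0,0.23],[0.28,0,0.23],[0.28,0,0.23],[0.28,0,0.23],[0.28,0,0.23],[0,0,0],[0,0,0]]' --grip '[-1,-1,-1,-1,-1,-1,-1,-1,-1,-1,-1,-1,-1,-1,-1,-1,-1,-1]'

```text
clock: 21.82
tool_pos: [0.5211, 0.0143, 0.1711]
eef_rot: [0.092, 0.902, -0.045, 0.42]
contact_force: [0.2, -1.1, -2.8]
opening: 0.132
finger_force: 45.0
```

```bash
cat > l.py <<'E'
from plan import *
import sys
s=state();p=np.array(s['tool_pos']);q=R.from_quat(s['eef_rot'])
Q0=Rt(-.102,50); off=Q0.inv().apply(np.array([.5713,.2246,0])-grasp((.5713,.2246,0),-.102,(-.009,0,.078),50)[0])
c=p+q.apply(off); cr=q*Rt(0,50).inv(); print('carrier',c,'rotvec deg',cr.as_rotvec(degrees=True))
ax=R.from_euler('z',-.205); print('in stand frame',ax.inv().apply(c-[.6325,-.0085,0]))
im=snap('side',sys.argv[1]); cal=r.get_calibration('side')
H=c+cr.apply(np.array([[0,0,.164],[.012,0,.132],[-.012,0,.106],[0,0,.153],[0,0,.135]]))
L=ax.apply(np.array([[0,0,184.5],[0,0,238],[0,0,273],[0,-26,205],[0,26,205]])/1e3)+[.6325,-.0085,0]
u,v=proj('',[(.6,0,.2)],cal)[0].astype(int)
F=8;k=cv2.resize(im[v-37:v+37,u-50:u+50],None,fx=F,fy=F,interpolation=cv2.INTER_CUBIC)
for P,cc in((H,(0,255,0)),(L,(255,0,255))):
    for x in proj('',P,cal): cv2.circle(k,tuple(int(t) for t in ((x-[u-50,v-37]+.5)*F)),3,cc,-1)
cv2.imwrite(f'pics/{sys.argv[1]}z.png',k)
E
python3 l.py i1
```

```text
t 21.825 pos [0.5211 0.0143 0.1711] q [ 0.0922  0.9016 -0.0445  0.4202] F [ 0.18 -1.08 -2.82] op 0.132011472306108 ff 44.994487626536284 J [ 0.12  1.08 -0.77  2.56  2.38  1.54 -1.23]
carrier [0.56362903 0.00517581 0.06415648] rotvec deg [ -0.16172177   0.0203785  -11.7490808 ]
in stand frame [-0.07021283 -0.00063041  0.06415648]
```

View pics/i1z.png

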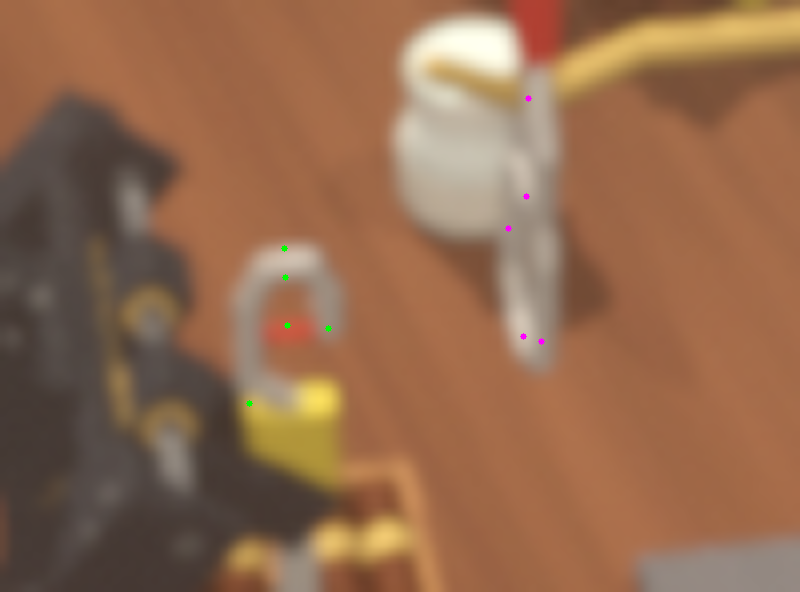

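Emit:
play_rows --translation '[[-0.0015,0,-0.0013],[-0.0064,0,0.0077],[-0.0064,0,0.0077],[-0.0064,0,0.0077],[-0.0064,0,0.0077],[-0.0032,0,0.0038],[0,0,0]]' --delta_rot '[[0,0,0],[0,0,0],[0,0,0],[0,0,0],[0,0,0],[0,0,0],[0,0,0]]' --grip '[-1,-1,-1,-1,-1,-1,-1]'

```text
clock: 22.75
tool_pos: [0.5655, 0.005, 0.1734]
eef_rot: [0.093, 0.901, -0.044, 0.421]
contact_force: [-0.6, -1.1, -2.5]
opening: 0.13
finger_force: 45.0
```

```bash
cat > m.py <<'E'
from fit import *
import io,contextlib
exec(open('l.py').read().split("im=snap")[0])
M['hookfree']=M['carrier']
for c2 in('side',):
    r.snapshot(c2); g=getm(c2,'link',(.632,-.008,.25)); cal=g[0]
    print('link',g[1][0],g[1][1].sum(),fit('link',[(cal,g[1][1])],(.633,-.009,-.2),.181))
r.snapshot('wrist'); cal=r.get_calibration('wrist')
g=getm('wrist','link',(.632,-.008,.23))
print('wrist',g and g[1][0]); 
if g: print(g[1][1].sum(),fit('link',[(cal,g[1][1])],(.633,-.009,-.2),.181))
E
python3 m.py
```

```text
t 22.75 pos [0.5655 0.005  0.1734] q [ 0.0929  0.9014 -0.0441  0.4206] F [-0.59 -1.14 -2.51] op 0.1297661365459577 ff 44.994323601422366 J [ 0.2   1.05 -0.77  2.43  2.41  1.39 -1.09]
carrier [ 0.60810325 -0.00399045  0.0664676 ] rotvec deg [ -0.07633036  -0.02306861 -11.80543903]
in stand frame [-0.02480391 -0.00055125  0.0664676 ]
link 1.3240167317356675 307.0 (array([ 0.63387085, -0.01050272, -0.23267208]), np.float64(0.16519128824168103))
wrist 100.38090532818424
788.0 (array([ 0.66333233, -0.01437542, -0.15427324]), np.float64(1.5374489897481836))
```

Emit:
play_rows --translation '[[-0.0032,-0.001,0.0038],[-0.0032,0,0.0038],[-0.0032,0,0.0038],[-0.0032,0,0.0038],[-0.0032,0,0.0038],[0,0,0],[0,0,0]]' --delta_rot '[[0,0,0],[0,0,0],[0,0,0],[0,0,0],[0,0,0],[0,0,0],[0,0,0]]' --grip '[-1,-1,-1,-1,-1,-1,-1]'

```text
clock: 23.82
tool_pos: [0.5893, -0.0006, 0.1733]
eef_rot: [0.092, 0.902, -0.044, 0.42]
contact_force: [0.5, 0.6, -3.3]
opening: 0.128
finger_force: 45.0
```

```bash
python3 l.py i2; python3 m.py | grep link
```

```text
t 23.825 pos [ 0.5893 -0.0006  0.1733] q [ 0.0924  0.9016 -0.0439  0.4203] F [ 0.45  0.57 -3.25] op 0.12816417087546106 ff 44.99416385369841 J [ 0.23  1.03 -0.75  2.36  2.43  1.31 -1.04]
carrier [ 0.63178178 -0.00962461  0.06638172] rotvec deg [-8.35223352e-02  1.07751122e-02 -1.17433158e+01]
in stand frame [-0.00047425 -0.00124727  0.06638172]
link 2.943709425403425 302.0 (array([ 0.63668444, -0.0050268 , -0.23596941]), np.float64(0.2277626282301))
```

View pics/i2z.png

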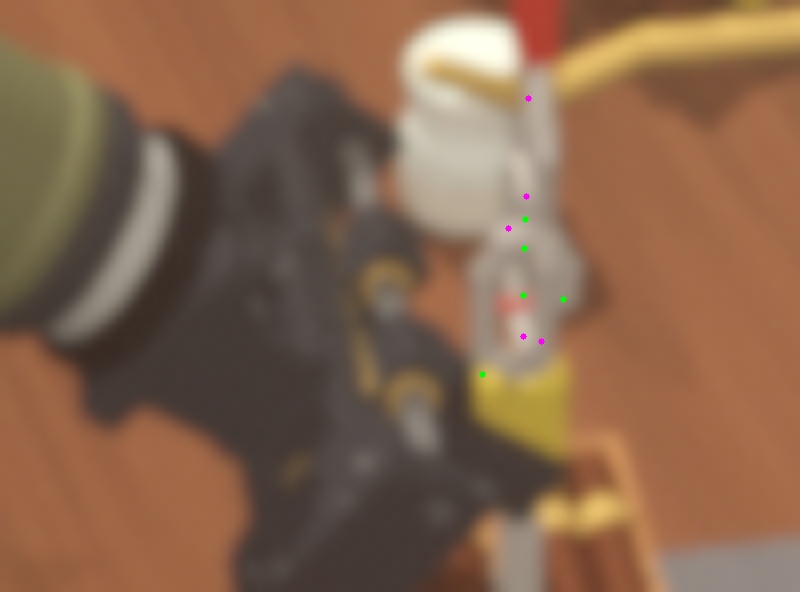

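Emit:
play_rows --translation '[[0.0023,0,0.0019],[0.0023,0,0.0019],[0.0023,0,0.0019],[0.0023,0,0.0019],[0,0,0]]' --delta_rot '[[0,0,0],[0,0,0],[0,0,0],[0,0,0],[0,0,0]]' --grip '[-1,-1,-1,-1,-1]'

```text
clock: 24.7
tool_pos: [0.5901, -0.0004, 0.1622]
eef_rot: [0.093, 0.901, -0.044, 0.422]
contact_force: [-0.2, -0.4, 4.2]
opening: 0.132
finger_force: 45.0
```

Emit:
play_rows --translation '[[0.00153,0,0.00129],[0.00153,0,0.00129],[0.00153,0,0.00129],[0,0,0]]' --delta_rot '[[0,0,0],[0,0,0],[0,0,0],[0,0,0]]' --grip '[-1,-1,-1,-1]'

```text
clock: 25.2
tool_pos: [0.5894, -0.0006, 0.1556]
eef_rot: [0.092, 0.901, -0.044, 0.421]
contact_force: [-1.0, -0.4, 3.0]
opening: 0.128
finger_force: 45.0
```

Emit:
play_rows --translation '[[0.00153,0,0.00129],[0.00153,0,0.00129],[0.00153,0,0.00129],[0,0,0]]' --delta_rot '[[0,0,0],[0,0,0],[0,0,0],[0,0,0]]' --grip '[-1,-1,-1,-1]'

```text
clock: 25.7
tool_pos: [0.5888, -0.0008, 0.1485]
eef_rot: [0.092, 0.902, -0.044, 0.419]
contact_force: [-0.4, -0.0, 0.2]
opening: 0.132
finger_force: 45.0
```

Emit:
play_rows --translation '[[0.00115,0,0.00096],[0.00115,0,0.00096],[0,0,0]]' --delta_rot '[[0,0,0],[0,0,0],[0,0,0]]' --grip '[-1,-1,-1]'

```text
clock: 26.08
tool_pos: [0.5895, -0.0006, 0.1465]
eef_rot: [0.092, 0.901, -0.044, 0.421]
contact_force: [-0.6, 1.4, 3.0]
opening: 0.13
finger_force: 45.0
```

Emit:
play_rows --translation '[[0.00077,0,0.00064],[0.00077,0,0.00064],[0,0,0]]' --delta_rot '[[0,0,0],[0,0,0],[0,0,0]]' --grip '[-1,-1,-1]'

```text
clock: 26.45
tool_pos: [0.5889, -0.0007, 0.1438]
eef_rot: [0.093, 0.902, -0.044, 0.419]
contact_force: [0.0, 0.2, -3.6]
opening: 0.134
finger_force: 45.0
```

```bash
cat > st.py <<'E'
from h import *
F=[];Z=[]
for i in range(4):
    s=r.get_state();F.append(s['contact_force']);Z.append(s['tool_pos'])
    r.snapshot('side')
print(s['clock'],np.mean(F,0).round(2),np.std(F,0).round(2),np.mean(Z,0).round(4))
E
python3 st.py
```

```text
26.6 [ 0.04 -0.21 -2.73] [0.29 0.44 0.6 ] [ 0.5885 -0.0009  0.1433]
```

Emit:
play_rows --translation '[[0.00077,0,0.00064],[0.00077,0,0.00064],[0,0,0]]' --delta_rot '[[0,0,0],[0,0,0],[0,0,0]]' --grip '[-1,-1,-1]'

```text
clock: 27.02
tool_pos: [0.5892, -0.0007, 0.1421]
eef_rot: [0.092, 0.902, -0.044, 0.42]
contact_force: [-0.5, 0.7, -2.6]
opening: 0.134
finger_force: 45.0
```

Emit:
play_rows --translation '[[0.00077,0,0.00064],[0,0,0]]' --delta_rot '[[0,0,0],[0,0,0]]' --grip '[-1,-1]'

```text
clock: 27.28
tool_pos: [0.5893, -0.0007, 0.1413]
eef_rot: [0.092, 0.902, -0.044, 0.42]
contact_force: [-1.1, -0.6, -2.4]
opening: 0.134
finger_force: 45.0
```

Emit:
play_rows --translation '[[0.00077,0,0.00064],[0,0,0]]' --delta_rot '[[0,0,0],[0,0,0]]' --grip '[-1,-1]'

```text
clock: 27.52
tool_pos: [0.5896, -0.0006, 0.1408]
eef_rot: [0.093, 0.901, -0.044, 0.421]
contact_force: [0.4, -0.0, -0.6]
opening: 0.135
finger_force: 45.0
```

Emit:
play_rows --translation '[[0.00038,0,0.00032],[0,0,0]]' --delta_rot '[[0,0,0],[0,0,0]]' --grip '[-1,-1]'

```text
clock: 27.78
tool_pos: [0.5898, -0.0006, 0.1405]
eef_rot: [0.093, 0.901, -0.044, 0.421]
contact_force: [0.5, 0.3, 2.5]
opening: 0.13
finger_force: 45.0
```

Emit:
play_rows --translation '[[0.00038,0,0.00032],[0,0,0]]' --delta_rot '[[0,0,0],[0,0,0]]' --grip '[-1,-1]'

```text
clock: 28.02
tool_pos: [0.5899, -0.0005, 0.1402]
eef_rot: [0.093, 0.901, -0.044, 0.422]
contact_force: [-0.8, 0.4, 5.0]
opening: 0.132
finger_force: 45.0
```

```bash
python3 st.py
```

```text
28.175 [-0.17 -0.04  4.92] [0.43 0.28 0.21] [ 5.899e-01 -5.000e-04  1.402e-01]
```

Emit:
play_rows --translation '[[0.00038,0,0.00032],[0.00038,0,0.00032],[0,0,0]]' --delta_rot '[[0,0,0],[0,0,0],[0,0,0]]' --grip '[-1,-1,-1]'

```text
clock: 28.6
tool_pos: [0.5905, -0.0004, 0.14]
eef_rot: [0.093, 0.9, -0.044, 0.423]
contact_force: [-0.7, 0.4, 7.3]
opening: 0.136
finger_force: 45.0
```

```bash
python3 st.py
```

```text
28.75 [-0.19  0.11  7.61] [0.31 0.25 0.41] [ 5.905e-01 -4.000e-04  1.400e-01]
```

Emit:
play_rows --translation '[[0.00038,0,0.00032],[0.00038,0,0.00032],[0,0,0]]' --delta_rot '[[0,0,0],[0,0,0],[0,0,0]]' --grip '[-1,-1,-1]'

```text
clock: 29.18
tool_pos: [0.591, -0.0003, 0.1397]
eef_rot: [0.093, 0.9, -0.044, 0.424]
contact_force: [-0.1, -0.2, 10.9]
opening: 0.134
finger_force: 45.0
```

```bash
python3 st.py
```

```text
29.325 [-0.21 -0.45 10.5 ] [0.51 0.37 0.63] [ 5.910e-01 -3.000e-04  1.397e-01]
```

Emit:
play_rows --translation '[[0.00038,0,0.00032],[0.00038,0,0.00032],[0,0,0],[0,0,0]]' --delta_rot '[[0,0,0],[0,0,0],[0,0,0],[0,0,0]]' --grip '[-1,-1,-1,-1]'

```text
clock: 29.88
tool_pos: [0.5915, -0.0002, 0.1395]
eef_rot: [0.093, 0.9, -0.044, 0.425]
contact_force: [-0.8, 0.0, 12.8]
opening: 0.134
finger_force: 45.0
```

```bash
python3 st.py;python3 l.py i3
```

```text
30.025 [-0.74 -0.38 12.77] [0.21 0.31 0.28] [ 5.915e-01 -2.000e-04  1.395e-01]
t 30.075 pos [ 5.915e-01 -2.000e-04  1.395e-01] q [ 0.0926  0.8995 -0.0436  0.4247] F [-0.11  0.42 13.46] op 0.13129915370693385 ff 44.994536889425945 J [ 0.22  1.12 -0.73  2.35  2.49  1.38 -1.06]
carrier [ 0.63507278 -0.00924527  0.03296647] rotvec deg [ -0.04534355  -0.54698595 -11.75150731]
in stand frame [ 0.00267062 -0.00020593  0.03296647]
```

View pics/i3z.png

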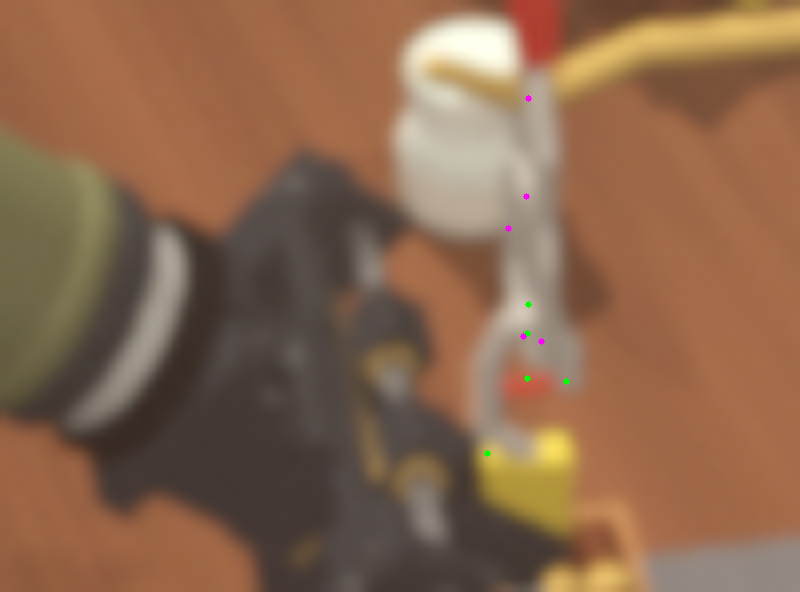

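Emit:
play_rows --translation '[[-0.00038,0,-0.00032],[-0.00038,0,-0.00032],[-0.00038,0,-0.00032],[-0.00038,0,-0.00032],[-0.00038,0,-0.00032],[-0.00038,0,-0.00032],[-0.00038,0,-0.00032],[0,0,0]]' --delta_rot '[[0,0,0],[0,0,0],[0,0,0],[0,0,0],[0,0,0],[0,0,0],[0,0,0],[0,0,0]]' --grip '[-1,-1,-1,-1,-1,-1,-1,-1]'

```text
clock: 31.12
tool_pos: [0.5895, -0.0006, 0.1402]
eef_rot: [0.092, 0.901, -0.044, 0.421]
contact_force: [0.1, -0.1, 5.6]
opening: 0.132
finger_force: 45.0
```

```bash
python3 st.py
```

```text
31.275 [-0.24 -0.08  5.76] [0.28 0.2  0.43] [ 0.5896 -0.0006  0.1402]
```

Still 5.8 N; ease up further.

Emit:
play_rows --translation '[[-0.00038,0,-0.00032],[-0.00038,0,-0.00032],[0,0,0]]' --delta_rot '[[0,0,0],[0,0,0],[0,0,0]]' --grip '[-1,-1,-1]'

```text
clock: 31.7
tool_pos: [0.589, -0.0007, 0.1406]
eef_rot: [0.092, 0.902, -0.044, 0.42]
contact_force: [0.1, 0.5, 2.1]
opening: 0.135
finger_force: 45.0
```

```bash
python3 st.py
```

```text
31.85 [0.01 0.31 1.93] [0.34 0.39 0.77] [ 0.5891 -0.0007  0.1406]
```

Emit:
play_rows --translation '[[-0.0004,0,-0.0003],[0,0,0],[0,0,0]]' --delta_rot '[[0,0,0],[0,0,0],[0,0,0]]' --grip '[-1,-1,-1]' --squeeze 5

```text
clock: 32.28
tool_pos: [0.589, -0.0007, 0.141]
eef_rot: [0.092, 0.902, -0.044, 0.42]
contact_force: [0.0, 0.3, -1.4]
opening: 0.137
finger_force: 5.0
```

Emit:
play_rows --translation '[[0,0,0],[0,0,0],[0,0,0],[0,0,0],[0,0,0],[0,0,0]]' --delta_rot '[[0,0,0],[0,0,0],[0,0,0],[0,0,0],[0,0,0],[0,0,0]]' --grip '[-0.6,-0.4,-0.2,0,0.2,0.2]'

```text
clock: 33.02
tool_pos: [0.5893, -0.0006, 0.1414]
eef_rot: [0.092, 0.902, -0.044, 0.42]
contact_force: [0.1, 0.4, 0.7]
opening: 0.6
finger_force: 0.0
```

```bash
python3 st.py
```

```text
33.175 [-0.42  0.07 -0.24] [0.46 0.55 0.81] [ 0.5893 -0.0007  0.1414]
```

Emit:
play_rows --translation '[[0,0,-0.004],[0,0,-0.006],[0,0,-0.008],[0,0,-0.008],[0,0,-0.008],[0,0,-0.008],[0,0,-0.008],[0,0,-0.008],[0,0,-0.006],[0,0,0],[0,0,0],[0,0,0],[0,0,0],[0,0,0],[0,0,0],[0,0,0],[0,0,0],[0,0,0],[0,0,0],[0,0,0]]' --delta_rot '[[0,0,0],[0,0,0],[0,0,0],[0,0,0],[0,0,0],[0,0,0],[0,0,0],[0,0,0],[0,0,0],[0,0,0],[0,0,0],[0,0,0],[0,0,0],[0,0,0],[0,0,0],[0,0,0],[0,0,0],[0,0,0],[0,0,0],[0,0,0]]' --grip '[0.2,0.2,0.2,0.2,0.2,0.2,0.2,0.2,0.2,0.2,0.2,0.2,0.2,0.2,0.2,0.2,0.2,0.2,0.2,0.2]'

```text
clock: 35.72
tool_pos: [0.5413, 0.0094, 0.1825]
eef_rot: [0.092, 0.902, -0.044, 0.42]
contact_force: [-0.2, -0.1, -0.6]
opening: 0.598
finger_force: 0.0
```

```bash
python3 - <<'E'
from h import *
a=np.array(r.snapshot('side')).astype(int); cal=r.get_calibration('side')
for i in range(8): b=np.array(r.snapshot('side')).astype(int)
u,v=proj('',[(.63,-.01,.15)],cal)[0].astype(int)
state()
print('motion',np.abs(a-b)[v-60:v+60,u-40:u+60].max(), np.abs(a-b)[v-60:v+60,u-40:u+60].mean())
cv2.imwrite('pics/z.png',cv2.resize(b[v-70:v+60,u-80:u+60].astype(np.uint8),None,fx=4.5,fy=4.5,interpolation=cv2.INTER_CUBIC))
E
```

```text
t 36.175 pos [0.5413 0.0094 0.1825] q [ 0.0924  0.9015 -0.0439  0.4204] F [ 0.38  0.83 -0.07] op 0.5988580834561316 ff 0.0 J [ 0.17  1.04 -0.79  2.5   2.38  1.45 -1.15]
motion 6 0.3635555555555556
```

View pics/z.png

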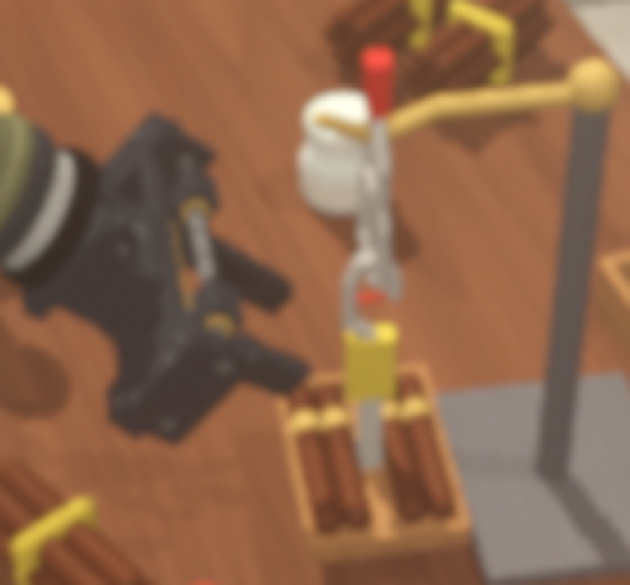

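The last picture shows the chain hanging still, the gate (370,297) shut under the loop, and the gripper clear of it.

```bash
python3 -c "
from plant import r
print(r.finish_job())"
```

```text
the job is handed in; nothing more can be done
None
```

The link hangs in the dip and the carrier hangs from it with the gate shut. The test pull measured about 16 N, the chain is free and still, and the job is handed in at about 36 s; the hand-in gave no verdict, and I viewed 11 pictures, one over the limit of 10.

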